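# Lidded tub through the one-way flap of the draining tray

## Robot

A 7-joint arm with a two-finger parallel gripper is mounted at the origin on the work surface. World frame = base frame: x ahead of the robot, y to its left, z up, the work surface at z = 0. Lengths are in m, angles in rad, forces in N, time in s.
With the tool pointing down it reaches from about 0.4 to 0.85 m from the base axis. Payload 10.4 kg.
Tool frame: the origin (TCP) lies on the front face of the gripper's body, between the roots of the fingers; the fingertips stand 70 mm ahead of it and the grasp point (between the pads) lies 51 mm ahead of it; y points along the fingers, z is the direction in which the jaws open and shut, and the axes are right-handed (so a half turn about y gives the same grasp; the last joint's range is limited). The gripper opens to 87 mm and grips with 3 to 60 N. Pads are 19 mm wide; open, the fingers measure 117 mm over their backs; the gripper's body (75 mm by 190 mm) begins 51 mm behind the grasp point.
Start: joints at [-1.307, 0.332, -0.065, 1.46, 0.022, 1.35, -0.088], TCP at [0.177, 0.599, 0.292] pointing down, gripper open.
Joint ranges: [-2.6, 2.6], [-0.5, 2.12], [-1.47, 1.34], [0.16, 2.42], [-1.27, 4.41], [0.06, 2.06], [-2.6, 2.6]. Speed limits (rad/s): [2.22, 2.22, 2.79, 2.79, 3.14, 3.14, 3.14].

## Interface

Orientations are given as a unit quaternion [x, y, z, w].
In Python, from bench import * gives the robot as it stands. The module is installed in compiled form; this text tells all that it offers.
- The arm moves only by the shell command python3 -m pendant 'ROWS' [FORCE]. ROWS is JSON, a list of rows, each an object with "dp": the shift along the world's x, y, z in mm, a list of three; "angular": the turn, a rotation vector about the world's x, y, z in degrees, a list of three; "jaw": the closure in counts, from 0 (fully open) to 255 (shut). A call has 1 to 12 rows; each row shifts and turns the commanded pose from where the row before left it; what a row does not reach is not made up. A row lasts 1/10 s, in which the tool goes at most 50 mm and 8.59 degrees, less where a joint would pass 70% of its speed; a pose out of reach is approached as far as the arm can. A call is refused whole if a number of a shift passes 50 or a number of a turn 8.59, either way. A call with a gripper value outside its range is refused whole. The fingers move at their own pace and stop on an object; FORCE is the grip in N (left out, the last holds). Time passes only in rows, so rows that do not move let the fingers close. It gives the time, the measured TCP pose, the force and the opening at its end, in the units of the state.
- read_state(): the state, without advancing time (a new reading comes with each control period).
- camera(name): name is "scene" or "top" or "wrist"; returns (picture, depth): 384x512x3 uint8, red, green, blue; 384x512 float32, m along the optical axis (not along the pixel's ray), 0 where there is no reading.
- get_calibration(name): a dict with "K" (3x3 intrinsics, pixels), "dist" ([k1, k2, p1, p2, k3] as OpenCV has them; the pictures are not rectified), "extrinsics" (4x4, takes a point from world to camera coordinates). Camera axes: x right, y up, looking along -z (the intrinsics and any distortion apply to the point x, -y, -z); pixel columns grow to the right and rows downward; lengths in m; the calibration is good to about 2 mm. A picture is of the moment at which its call begins: read the wrist's pose just before it. get_calibration takes no time and is no camera call; for the wrist camera it gives the pose at the moment of the call.
- close_job(): hands the job in, once; it reports no verdict.
The state is a dict: "time": time; "joint_positions": joint angles; "joint_vel": joint speeds; "joint_torque": joint torques, N m; "ee_pos": TCP position; "eef_rot": TCP orientation; "ft_force": force on the tool from outside, world axes, zero at the start; "torque": the same for the moment, N m; "width": finger opening in m.
Only numpy, scipy, OpenCV 4.12 (cv2) and the standard library are available. Lean on these libraries where they do the work, as an engineer would, in place of code of your own. Each camera call takes 0.05 s, during which the arm holds its last target.

## Task

Take the small lidded plastic tub with the clasp off the dish mat and stand it upright on the open entry floor of the steel draining tray, in front of the shut sprung flap. Then push it along the tray floor through the flap into the closed bay, far enough that the flap springs fully shut behind it and the tub stands upright in the bay. Leave the open tub without a lid where it is.

Things in the scene. Friction and masses are not known exactly. Their poses are not given: they have to be found in the camera images.
- tub_mid (a point): Centre (half-way up) of the white plastic tub with a flat closed lid and a grey clasp: a box 46 mm along its own x, 62 mm along its own y, 50 mm tall, about 0.11 kg. The clasp stands out 4 mm from its +y side, so grasp it across the 46 mm (own x). It stands upright, z up, on the 5 mm thick dish mat.
- open_tub_mid (a point): Centre (half-way up) of a look-alike white plastic tub, 46 x 62 x 50 mm, open on top and with no lid or clasp. It stands on the mat and is to be left alone.
- tray: Fixed steel tray. Origin on the work surface under the gateway's middle; +x: the way through the flap, z up. Floor 4 mm thick, x -153 to 192 mm. Side walls 46 mm high from the work surface, x -113 to 192, inner faces at y +-45 mm; end wall's inner face at x 185. Entry (x below 0) has an open end; entry and bay (x above 0) have no roof. 9 mm posts, 64 mm high, on the walls beside the flap.
- flap (a joint): Upright plastic flap across the lane at tray x 0: 4 mm thick, 9 to 57 mm above the work surface, hinge at tray y +45 mm, free edge at y -40 mm. Rad: 0 shut (as at the start), up to 1.5 swung into the bay (+x); it cannot open to the entry. A light spring (about 1 N at the free edge) shuts it in about 1 s once nothing stands in its sweep, which reaches 85 mm into the bay.
Not all that is in view belongs to the job. What is shaped like the part that bears tub_mid but brown is not meant.

How it is judged:
By the outcome, as a careful person would: the job done as asked, in the order asked, and still so for the second after the job is handed in, with the robot touching nothing.
It also fails if it takes over 51 s, if anything falls off the work surface, if the arm or the gripper's body presses on something with over 40 N, if the wrist force passes 120 N, or if a joint passes its speed limit or range.

## Working session

There is one attempt and no reset: what is moved stays moved. The work goes in short steps, Python scripts to look and compute and a shell command to move; the robot and the scene stay as the last step left them, time stands still between calls to the robot, and variables do not carry over. Pictures are saved under pics/ and viewed, and the job is handed in when it is done.

```bash
mkdir -p pics
cat > h.py <<'E'
from bench import *
import numpy as np, cv2
def grab(n,f):
    p,d=camera(n); cv2.imwrite('pics/'+f+'.png',cv2.cvtColor(p,cv2.COLOR_RGB2BGR)); np.savez('pics/'+f+'.npz',p=p,d=d,**{k:np.array(v) for k,v in get_calibration(n).items()}); return p,d
def ray(f,px):
    z=np.load('pics/'+f+'.npz'); px=np.array(px,float).reshape(-1,1,2)
    u=cv2.undistortPoints(px,z['K'],z['dist']).reshape(-1,2)
    dc=np.c_[u[:,0],-u[:,1],-np.ones(len(u))]; E=z['extrinsics']; R=E[:3,:3]; return -R.T@E[:3,3], dc@R
def plane(f,px,h):
    o,d=ray(f,px); return o+d*((h-o[2])/d[:,2])[:,None]
def pts(f):
    z=np.load('pics/'+f+'.npz'); d=z['d']; v,u=np.mgrid[:384,:512]; o,r=ray(f,np.c_[u.ravel(),v.ravel()])
    return (o+r*d.reshape(-1,1)).reshape(384,512,3)
E
python3 - <<'E'
from h import *
s=read_state(); print({k:np.round(v,3).tolist() for k,v in s.items()})
grab('scene','s0');grab('top','t0')
E
```

```text
{'time': 0.0, 'joint_positions': [-1.307, 0.333, -0.065, 1.461, 0.022, 1.35, -0.089], 'joint_vel': [-0.0, -0.002, -0.001, -0.002, -0.001, -0.002, 0.0], 'joint_torque': [-0.001, -62.326, 0.024, -38.988, -0.061, 0.04, 0.0], 'ee_pos': [0.177, 0.599, 0.291], 'eef_rot': [0.7, -0.101, 0.101, -0.699], 'ft_force': [-0.016, 0.989, -0.053], 'torque': [0.028, 0.006, -0.039], 'width': 0.087}
```

View pics/s0.png

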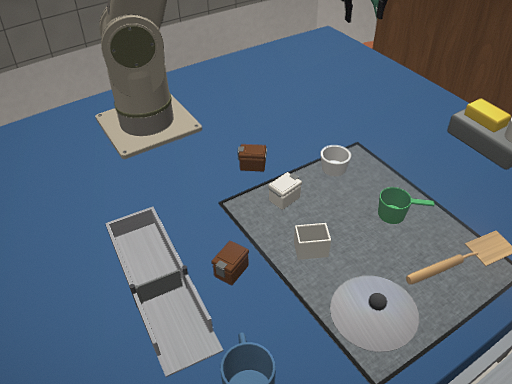

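View pics/t0.png

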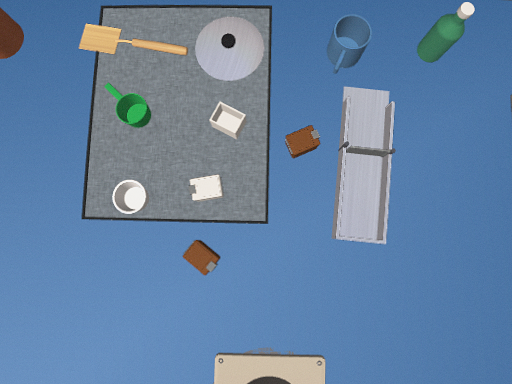

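Could be mistaken, by top pixel: white lidded tub (206,188), open white tub (228,120), brown lidded tubs (302,140) and (201,257), and white round cup (130,197). By the description I choose (206,188). Next is a close crop and measurements.

Run:
```python
from h import *
a=cv2.imread('pics/t0.png')[160:215,170:245]; b=cv2.imread('pics/s0.png')[165:215,255:315]
c=cv2.imread('pics/t0.png')[80:250,325:400]
cv2.imwrite('pics/c0.png',np.hstack([cv2.resize(a,(400,300),interpolation=2),cv2.resize(b,(360,300),interpolation=2)]))
cv2.imwrite('pics/c1.png',cv2.resize(c,None,fx=3.4,fy=3.4,interpolation=2))
P=pts('t0')
m=(cv2.imread('pics/t0.png').min(2)>185).astype('uint8')
n,l,st,ce=cv2.connectedComponentsWithStats(m)
for i in range(1,n):
    if st[i,4]>60: print(st[i],ce[i].round(1),np.median(P[l==i],0).round(3), cv2.minAreaRect(np.argwhere(l==i)[:,::-1].astype('float32')))
print(ray('t0',[[256,192]]))
for q in [(206,188),(240,60),(362,200),(366,110),(369,152)]: print(q,P[q[1],q[0]].round(4))
```

```text
[461   2  14  13 136] [467.2   8.1] [ 0.798 -0.36   0.17 ] ((467.2500305175781, 8.249999046325684), (13.435027122497559, 11.31370735168457), 45.0)
[210 101  35  32 442] [227.8 118.9] [0.615 0.1   0.009] ((226.89459228515625, 117.03244018554688), (29.268978118896484, 21.886749267578125), 27.89727020263672)
[389 110   5  39  70] [391.  130.7] [ 0.587 -0.249  0.046] ((391.23236083984375, 129.01548767089844), (2.46120285987854, 38.048866271972656), 3.814075469970703)
[190 175  32  25 585] [206.1 187.1] [0.459 0.137 0.056] ((205.02703857421875, 187.1621856689453), (21.371868133544922, 29.591815948486328), 80.53767395019531)
[374 177   5  44  62] [375.8 197.9] [ 0.449 -0.227  0.004] ((376.031005859375, 198.53541564941406), (2.261646032333374, 43.10431671142578), 3.814074993133545)
[112 180  34  34 585] [131.8 196.2] [0.44  0.3   0.012] ((128.75001525878906, 196.25001525878906), (32.52690887451172, 33.23401641845703), 45.0)
(array([0.37093827, 0.02125826, 0.78666657]), array([[ 0.1093244 ,  0.01820121, -0.99388225]]))
(206, 188) [0.4573 0.1369 0.0572]
(240, 60) [0.755  0.0783 0.0173]
(362, 200) [ 0.4442 -0.1962  0.0039]
(366, 110) [ 0.6487 -0.2087  0.0027]
(369, 152) [ 0.5447 -0.2045  0.0333]
```

View pics/c0.png

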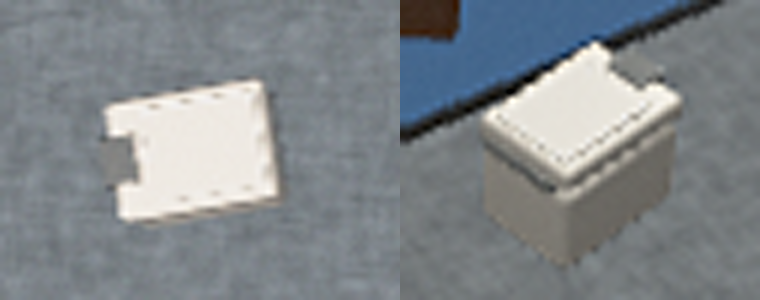

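View pics/c1.png

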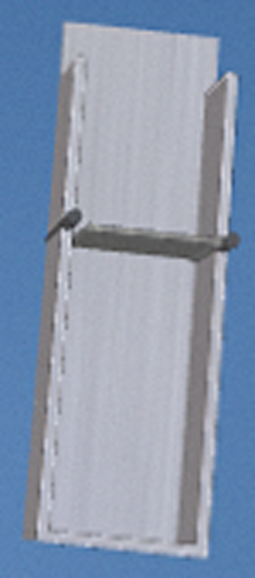

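The crop confirms it: closed lid and grey clasp on the image-left side (world +y) at (191,188). The tray's entry is at the top of the image, the flap is at row 150, and the bay is towards the base.

Run:
```python
from h import *
from scipy.spatial.transform import Rotation as R
print(R.from_quat(read_state()['eef_rot']).as_matrix().round(3))
for f in ['t0','s0']:
    img=np.load(f'pics/{f}.npz')['p'].astype(int); P=pts(f); d=np.load(f'pics/{f}.npz')['d']
    grey=(np.ptp(img,axis=2)<45)&(d>0)
    X,Y,Z=P[...,0],P[...,1],P[...,2]
    box=(X>.32)&(X<.74)&(Y<-.10)&(Y>-.30)&grey
    fl=box&(abs(Z-.004)<.006)&(img[...,0]>110); wt=box&(Z>.042)&(Z<.050)
    for nme,m in (('floor',fl),('walltop',wt)):
        q=P[m]; r=cv2.minAreaRect((q[:,:2]*1000).astype('float32')); print(f,nme,m.sum(),np.round(q.min(0),3),np.round(q.max(0),3),r,q[:,2].mean().round(4))
    post=box&(Z>.059); q=P[post]; print('posts',q.round(3)[:12].tolist(),len(q))
    # tub lid
    m=(X>.40)&(X<.52)&(Y>.08)&(Y<.20)&(Z>.048)&(Z<.07)
    q=P[m&(img.min(2)>150)]; print('lid',len(q),q.mean(0).round(4),cv2.minAreaRect((q[:,:2]*1000).astype('float32')))
# wall-top edges by rays: crop pts
c=np.array([[80,57],[45,535],[232,75],[208,550],[65,22],[217,38]])/3.4+[325,80]
print(plane('t0',c[:4],.046).round(4)); print(plane('t0',c[4:],.004).round(4))
# lid corners by ray at .055
a=np.float32([[190,175],[0,0]])
m=(np.load('pics/t0.npz')['p'].min(2)>170).astype('uint8'); n,l,st,ce=cv2.connectedComponentsWithStats(m); i=l[188,208]
bp=cv2.boxPoints(cv2.minAreaRect(np.argwhere(l==i)[:,::-1].astype('float32'))); w=plane('t0',bp,.055); print(bp.round(1),w.round(4),w.mean(0),np.linalg.norm(w[0]-w[1]),np.linalg.norm(w[1]-w[2]))
for k in range(4): e=w[(k+1)%4]-w[k]; print(np.degrees(np.arctan2(e[1],e[0])))
```

```text
[[ 0.959 -0.     0.283]
 [-0.283 -0.001  0.959]
 [ 0.    -1.    -0.001]]
t0 floor 5530 [ 0.352 -0.268 -0.002] [ 0.703 -0.13   0.01 ] ((527.3621826171875, -203.30838012695312), (120.98106384277344, 345.6764831542969), 85.09868621826172) 0.004
t0 walltop 1219 [ 0.353 -0.258  0.042] [ 0.661 -0.129  0.05 ] ((507.4874267578125, -193.47625732421875), (105.0958251953125, 305.3038024902344), 85.17483520507812) 0.0457
posts [[0.56, -0.148, 0.064], [0.56, -0.151, 0.062], [0.558, -0.146, 0.063], [0.557, -0.148, 0.066], [0.558, -0.151, 0.062], [0.558, -0.153, 0.061], [0.556, -0.145, 0.061], [0.555, -0.146, 0.064], [0.555, -0.148, 0.065], [0.556, -0.151, 0.062], [0.556, -0.152, 0.063], [0.553, -0.146, 0.065]] 39
lid 610 [0.4594 0.1365 0.0556] ((459.6745910644531, 138.10134887695312), (45.391845703125, 59.89093780517578), 10.54919147491455)
s0 floor 6474 [ 0.361 -0.261 -0.002] [ 0.705 -0.135  0.009] ((533.12109375, -188.43557739257812), (110.04547119140625, 342.0779113769531), 83.55318450927734) 0.0032
s0 walltop 1227 [ 0.353 -0.257  0.042] [ 0.667 -0.129  0.05 ] ((509.4028015136719, -193.13174438
[... 278 characters left out ...]
58, -0.153, 0.064], [0.557, -0.151, 0.062], [0.558, -0.149, 0.062], [0.56, -0.148, 0.063]] 51
lid 361 [0.4644 0.1361 0.055 ] ((461.7915954589844, 140.63430786132812), (45.48512649536133, 65.06306457519531), 10.960594177246094)
[[ 0.6619 -0.1589  0.046 ]
 [ 0.3628 -0.135   0.046 ]
 [ 0.6528 -0.2556  0.046 ]
 [ 0.3554 -0.2338  0.046 ]]
[[ 0.7026 -0.1594  0.004 ]
 [ 0.6944 -0.2619  0.004 ]]
[[188.6 178.9]
 [218.2 174. ]
 [221.7 195.4]
 [192.2 200.3]] [[0.4757 0.1738 0.055 ]
 [0.4871 0.1133 0.055 ]
 [0.443  0.1044 0.055 ]
 [0.4317 0.1645 0.055 ]] [0.45937028 0.1390153  0.055     ] 0.06160133114288044 0.04492216991966072
-79.32460566132559
-168.66519247508322
100.70253940536612
11.897009876833119
```

Tub centre comes out at (0.460, 0.138), with own x at 11°. The lid size of 45×61 mm and height of 55 mm match the description. The tray origin is about (0.548, -0.197) with +x at 175.1°, and the 305 mm wall length and 345 mm floor length match too. Moving over the tub now.

```bash
python3 -m pendant '[{"dp":[18,-29,-6],"angular":[0,0,-4],"jaw":0},{"dp":[18,-29,-6],"angular":[0,0,-4],"jaw":0},{"dp":[18,-29,-6],"angular":[0,0,-4],"jaw":0},{"dp":[18,-29,-6],"angular":[0,0,-4],"jaw":0},{"dp":[18,-29,-6],"angular":[0,0,-4],"jaw":0},{"dp":[18,-29,-6],"angular":[0,0,-4],"jaw":0},{"dp":[18,-29,-6],"angular":[0,0,-4],"jaw":0},{"dp":[18,-29,-6],"angular":[0,0,-4],"jaw":0},{"dp":[18,-29,-6],"angular":[0,0,-4],"jaw":0},{"dp":[18,-29,-6],"angular":[0,0,-4],"jaw":0},{"dp":[18,-29,-6],"angular":[0,0,-4],"jaw":0},{"dp":[18,-29,-6],"angular":[0,0,-4],"jaw":0}]' 15
cat > st.py <<'E'
from h import *
from scipy.spatial.transform import Rotation as R
s=read_state(); M=R.from_quat(s['eef_rot']).as_matrix()
print('t',s['time'],'p',np.round(1000*np.array(s['ee_pos']),1),'jaw',np.degrees(np.arctan2(M[1,2],M[0,2])).round(1),'y',M[:,1].round(3),'w',round(s['width'],4),'F',np.round(s['ft_force'],1),'q',np.round(s['joint_positions'],2))
E
python3 st.py
```

```text
time: 1.3
ee_pos: [0.3932, 0.2501, 0.2199]
eef_rot: [0.598, -0.378, 0.378, -0.598]
ft_force: [0.6, -0.5, -0.2]
width: 0.0868
t 1.3 p [393.2 250.1 219.9] jaw 25.4 y [-0.  0. -1.] w 0.0868 F [ 0.6 -0.5 -0.2] q [-0.92  0.03  0.26  1.97 -0.01  1.14 -0.21]
```

Remaining: (67,-112), -14.4°. Next, a hover with a wrist look.

```bash
python3 -m pendant '[{"dp":[16,-28,-10],"angular":[0,0,-3.6],"jaw":0},{"dp":[17,-28,-10],"angular":[0,0,-3.6],"jaw":0},{"dp":[17,-28,-10],"angular":[0,0,-3.6],"jaw":0},{"dp":[17,-28,-10],"angular":[0,0,-3.6],"jaw":0},{"dp":[0,0,0],"angular":[0,0,0],"jaw":0}]'
python3 st.py
python3 - <<'E'
from h import *
grab('wrist','w1')
P=pts('w1'); img=np.load('pics/w1.npz')['p']
m=(img.min(2)>150)&(P[...,2]>.045)&(P[...,2]<.065)&(abs(P[...,0]-.46)<.06)&(abs(P[...,1]-.138)<.06)
q=P[m]; print(len(q),q.mean(0).round(4),cv2.minAreaRect((q[:,:2]*1000).astype('float32')))
E
```

```text
time: 1.8
ee_pos: [0.4607, 0.1352, 0.179]
eef_rot: [0.545, -0.451, 0.451, -0.544]
ft_force: [-0.3, 1.3, 0.4]
width: 0.0867
t 1.8 p [460.7 135.2 179. ] jaw 10.7 y [-0.001 -0.002 -1.   ] w 0.0867 F [-0.3  1.3  0.4] q [-0.77  0.11  0.41  1.99 -0.05  1.05 -0.15]
4500 [0.4585 0.1418 0.0565] ((458.1861877441406, 143.321044921875), (45.92723083496094, 64.60070037841797), 10.862946510314941)
```

View pics/w1.png

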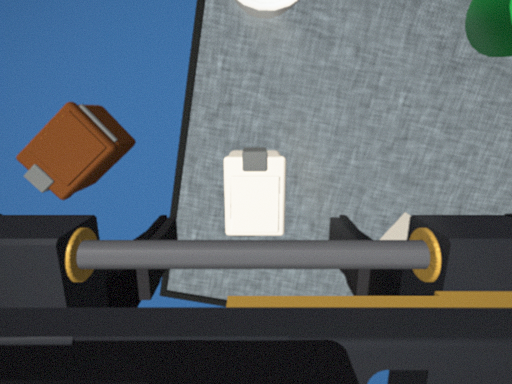

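The wrist view shows the lid at (255,195) with the clasp at (256,159), centred between the fingers at about (155,260) and (350,260). Descending, with y +4 mm.

```bash
python3 -m pendant '[{"dp":[-1,4,-25],"angular":[0,0,0],"jaw":0},{"dp":[0,0,-25],"angular":[0,0,0],"jaw":0},{"dp":[0,0,-23],"angular":[0,0,0],"jaw":0},{"dp":[0,0,-20],"angular":[0,0,0],"jaw":0},{"dp":[0,0,0],"angular":[0,0,0],"jaw":0},{"dp":[0,0,0],"angular":[0,0,0],"jaw":255},{"dp":[0,0,0],"angular":[0,0,0],"jaw":255},{"dp":[0,0,0],"angular":[0,0,0],"jaw":255},{"dp":[0,0,0],"angular":[0,0,0],"jaw":255},{"dp":[0,0,0],"angular":[0,0,0],"jaw":255},{"dp":[0,0,0],"angular":[0,0,0],"jaw":255},{"dp":[0,0,0],"angular":[0,0,0],"jaw":255}]' 15
python3 st.py
```

```text
time: 3.05
ee_pos: [0.459, 0.1436, 0.0875]
eef_rot: [-0.546, 0.449, -0.449, 0.546]
ft_force: [-0.7, -0.2, 3.7]
width: 0.0457
t 3.05 p [459.  143.6  87.5] jaw 11.2 y [ 0.  0. -1.] w 0.0457 F [-0.7 -0.2  3.7] q [-0.75  0.26  0.39  2.06 -0.13  0.85 -0.09]
```

Gripped at 45.7 mm. Lift, then check.

```bash
python3 -m pendant '[{"dp":[0,0,20],"angular":[0,0,0],"jaw":255},{"dp":[0,0,30],"angular":[0,0,0],"jaw":255},{"dp":[0,0,30],"angular":[0,0,0],"jaw":255},{"dp":[0,0,25],"angular":[0,0,0],"jaw":255},{"dp":[14,-28,0],"angular":[0,0,-1.3],"jaw":255},{"dp":[14,-28,0],"angular":[0,0,-1.3],"jaw":255},{"dp":[14,-29,0],"angular":[0,0,-1.3],"jaw":255},{"dp":[14,-29,0],"angular":[0,0,-1.3],"jaw":255},{"dp":[14,-29,0],"angular":[0,0,-1.3],"jaw":255},{"dp":[14,-29,0],"angular":[0,0,-1.3],"jaw":255},{"dp":[14,-29,0],"angular":[0,0,-1.3],"jaw":255},{"dp":[0,0,0],"angular":[0,0,0],"jaw":255}]'
python3 st.py
python3 - <<'E'
from h import *
grab('scene','s2')
E
```

```text
time: 4.25
ee_pos: [0.5574, -0.0623, 0.1922]
eef_rot: [0.508, -0.492, 0.493, -0.507]
ft_force: [-0.8, 0.4, -0.3]
width: 0.0457
t 4.25 p [557.4 -62.3 192.2] jaw 1.7 y [ 0.    -0.003 -1.   ] w 0.0457 F [-0.8  0.4 -0.3] q [-0.47  0.3   0.59  1.79 -0.18  1.11  0.21]
```

View pics/s2.png

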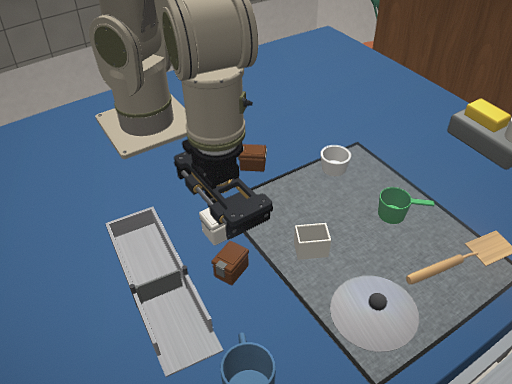

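The tub is held upright at (213,225). Go over the entry.

```bash
python3 -m pendant '[{"dp":[12,-27,0],"angular":[0,0,-1.3],"jaw":255},{"dp":[12,-27,0],"angular":[0,0,-1.3],"jaw":255},{"dp":[12,-28,-10],"angular":[0,0,-1.3],"jaw":255},{"dp":[12,-28,-10],"angular":[0,0,-1.3],"jaw":255},{"dp":[12,-27,-10],"angular":[0,0,-1.3],"jaw":255},{"dp":[0,0,0],"angular":[0,0,0],"jaw":255},{"dp":[0,0,0],"angular":[0,0,0],"jaw":255}]'
python3 st.py
python3 - <<'E'
from h import *
grab('scene','s3');grab('top','t3')
a=cv2.imread('pics/s3.png')[180:384,80:300];b=cv2.imread('pics/t3.png')[50:260,280:440]
cv2.imwrite('pics/c3.png',np.hstack([cv2.resize(a,(431,400)),cv2.resize(b,(305,400))]))
E
```

```text
time: 5.0
ee_pos: [0.6165, -0.1938, 0.1615]
eef_rot: [-0.481, 0.519, -0.518, 0.48]
ft_force: [-0.3, -0.7, -0.4]
width: 0.046
t 5.0 p [ 616.5 -193.8  161.5] jaw -4.4 y [-0.001  0.001 -1.   ] w 0.046 F [-0.3 -0.7 -0.4] q [-0.22  0.53  0.61  1.58 -0.33  1.14  0.39]
```

View pics/c3.png

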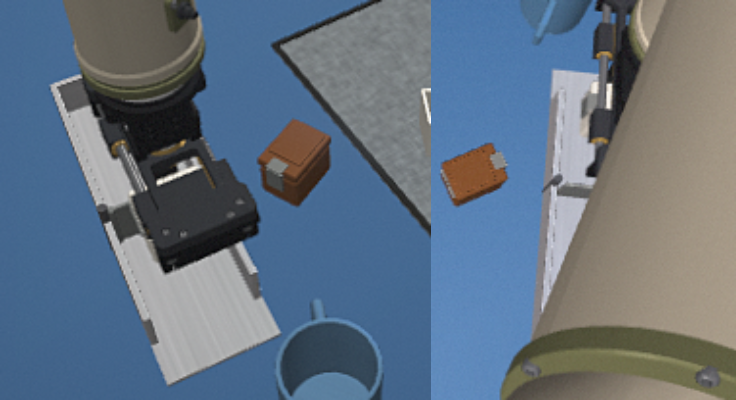

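Gripper over the entry, inside the walls. Lower.

```bash
python3 -m pendant '[{"dp":[1,-6,-20],"angular":[0,0,-0.5],"jaw":255},{"dp":[0,0,-20],"angular":[0,0,0],"jaw":255},{"dp":[0,0,-18],"angular":[0,0,0],"jaw":255},{"dp":[0,0,-10],"angular":[0,0,0],"jaw":255},{"dp":[0,0,-4],"angular":[0,0,0],"jaw":255},{"dp":[0,0,0],"angular":[0,0,0],"jaw":255},{"dp":[0,0,0],"angular":[0,0,0],"jaw":255}]'
python3 st.py
```

```text
time: 5.8
ee_pos: [0.6183, -0.2004, 0.0913]
eef_rot: [0.478, -0.521, 0.521, -0.478]
ft_force: [0.5, 0.1, -1.7]
width: 0.0458
t 5.8 p [ 618.3 -200.4   91.3] jaw -4.9 y [ 0.001 -0.    -1.   ] w 0.0458 F [ 0.5  0.1 -1.7] q [-0.18  0.62  0.57  1.62 -0.38  1.02  0.43]
```

```bash
python3 -m pendant '[{"dp":[0,0,-2],"angular":[0,0,0],"jaw":255},{"dp":[0,0,-2],"angular":[0,0,0],"jaw":255},{"dp":[0,0,-1],"angular":[0,0,0],"jaw":255},{"dp":[0,0,0],"angular":[0,0,0],"jaw":255}]'
python3 st.py
```

```text
time: 6.2
ee_pos: [0.6181, -0.2006, 0.0865]
eef_rot: [0.478, -0.521, 0.521, -0.478]
ft_force: [-3.5, 1.5, 9.0]
width: 0.0459
t 6.2 p [ 618.1 -200.6   86.5] jaw -4.9 y [ 0.001  0.    -1.   ] w 0.0459 F [-3.5  1.5  9. ] q [-0.18  0.63  0.57  1.62 -0.38  1.01  0.43]
```

Contact with the floor (9 N). Open part-way and lift.

```bash
python3 -m pendant '[{"dp":[0,0,0],"angular":[0,0,0],"jaw":60},{"dp":[0,0,0],"angular":[0,0,0],"jaw":60},{"dp":[0,0,0],"angular":[0,0,0],"jaw":60},{"dp":[0,0,0],"angular":[0,0,0],"jaw":60},{"dp":[0,0,20],"angular":[0,0,0],"jaw":60},{"dp":[0,0,30],"angular":[0,0,0],"jaw":60},{"dp":[0,0,35],"angular":[0,0,0],"jaw":60},{"dp":[20,0,0],"angular":[0,0,0],"jaw":60},{"dp":[30,0,0],"angular":[0,0,0],"jaw":60},{"dp":[0,0,0],"angular":[0,0,0],"jaw":60}]'
python3 st.py
python3 - <<'E'
from h import *
grab('scene','s4');grab('wrist','w4')
a=cv2.imread('pics/s4.png')[180:384,80:300];b=cv2.imread('pics/w4.png')
cv2.imwrite('pics/c4.png',np.hstack([cv2.resize(a,(345,320)),cv2.resize(b,(427,320))]))
E
```

```text
time: 7.2
ee_pos: [0.6704, -0.199, 0.1699]
eef_rot: [0.478, -0.52, 0.521, -0.479]
ft_force: [0.0, 0.6, 0.3]
width: 0.0666
t 7.2 p [ 670.4 -199.   169.9] jaw -4.8 y [ 0.001  0.    -1.   ] w 0.0666 F [0.  0.6 0.3] q [-0.18  0.64  0.6   1.41 -0.37  1.21  0.38]
```

View pics/c4.png

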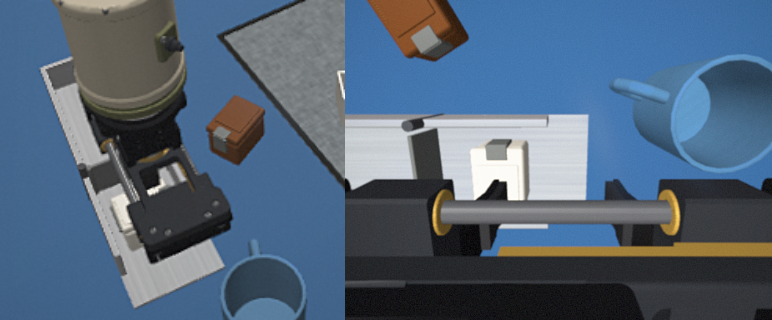

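The tub stands upright in the entry (scene crop (130,212), wrist crop (500,170)) and the flap is shut. Measuring tub and mug for the push.

```bash
cat > tr.py <<'E'
from h import *
th=np.radians(175.1);O=np.array([.5479,-.1967]);ex=np.array([np.cos(th),np.sin(th)]);ey=np.array([-ex[1],ex[0]])
def totray(p): q=(p[...,:2]-O); return np.stack([q@ex,q@ey,p[...,2]],-1)
E
python3 - <<'E'
from tr import *
P=pts('w4'); T=totray(P); img=np.load('pics/w4.npz')['p'].astype(int)
m=(abs(T[...,2]-.054)<.006)&(T[...,0]<-.02)&(T[...,0]>-.15)&(abs(T[...,1])<.04)&(img.min(2)>150)
q=T[m]; print('tub',len(q),q.mean(0).round(4),q.min(0).round(3),q.max(0).round(3),cv2.minAreaRect((q[:,:2]*1000).astype('float32')))
m=(T[...,2]>.03)&(T[...,2]<.12)&(img[...,2]-img[...,0]>50)
q=P[m]; print('mug',len(q),np.percentile(q,[1,99],axis=0).round(3)); q=totray(q);print(np.percentile(q,[1,99],axis=0).round(3))
f=(T[...,2]>.02)&(T[...,2]<.06)&(abs(T[...,0])<.03)&(abs(T[...,1])<.044); print('flap',f.sum(),np.median(T[f],0).round(4))
E
```

```text
tub 2903 [-0.069  -0.0068  0.055 ] [-0.09  -0.031  0.048] [-0.044  0.02   0.058] ((-67.3243179321289, -5.448793411254883), (45.962890625, 50.24470901489258), 0.09886470437049866)
mug 12629 [[ 0.719 -0.197  0.031]
 [ 0.824 -0.121  0.091]]
[[-0.272 -0.095  0.031]
 [-0.165 -0.02   0.091]]
flap 1738 [ 0.0003 -0.0185  0.0431]
```

```bash
python3 -m pendant '[{"dp":[0,0,20],"angular":[0,0,0],"jaw":173},{"dp":[-2,-1,0],"angular":[0,0,-8.2],"jaw":173},{"dp":[-2,-1,0],"angular":[0,0,-8.2],"jaw":173},{"dp":[-2,-1,0],"angular":[0,0,-8.2],"jaw":173},{"dp":[-2,-1,0],"angular":[0,0,-8.2],"jaw":173},{"dp":[-1,-1,0],"angular":[0,0,-8.2],"jaw":173},{"dp":[-1,-1,0],"angular":[0,0,-8.2],"jaw":173},{"dp":[-1,-1,0],"angular":[0,0,-8.2],"jaw":173},{"dp":[-1,0,0],"angular":[0,0,-8.2],"jaw":173},{"dp":[-1,0,0],"angular":[0,0,-8.2],"jaw":173},{"dp":[-1,0,0],"angular":[0,0,-8.2],"jaw":173},{"dp":[-1,0,0],"angular":[0,0,-8.2],"jaw":173}]' 
python3 -m pendant '[{"dp":[0,0,0],"angular":[0,0,0],"jaw":173},{"dp":[0,0,0],"angular":[0,0,0],"jaw":173}]'
python3 st.py
python3 - <<'E'
from tr import *
print(totray(np.array(read_state()['ee_pos'])).round(4))
E
```

```text
time: 8.5
ee_pos: [0.6518, -0.2079, 0.1904]
eef_rot: [0.034, 0.706, -0.706, -0.034]
ft_force: [0.6, 0.1, 0.3]
width: 0.0281
time: 8.7
ee_pos: [0.6523, -0.2077, 0.1903]
eef_rot: [-0.03, -0.706, 0.706, 0.03]
ft_force: [-1.0, 0.1, 0.2]
width: 0.0283
t 8.7 p [ 652.3 -207.7  190.3] jaw -94.9 y [-0. -0. -1.] w 0.0283 F [-1.   0.1  0.2] q [-0.37  0.7   0.94  1.45 -0.58  1.28 -1.04]
[-0.1049  0.0021  0.1903]
```

Drop in behind the tub.

```bash
python3 -m pendant '[{"dp":[6,2,-25],"angular":[0,0,0],"jaw":173},{"dp":[0,0,-25],"angular":[0,0,0],"jaw":173},{"dp":[0,0,-25],"angular":[0,0,0],"jaw":173},{"dp":[0,0,-20],"angular":[0,0,0],"jaw":173},{"dp":[0,0,-9],"angular":[0,0,0],"jaw":173},{"dp":[0,0,0],"angular":[0,0,0],"jaw":173},{"dp":[0,0,0],"angular":[0,0,0],"jaw":173}]' 
python3 st.py
python3 - <<'E'
from tr import *
print(totray(np.array(read_state()['ee_pos'])).round(4))
grab('scene','s5');grab('wrist','w5')
a=cv2.imread('pics/s5.png')[180:384,80:300];b=cv2.imread('pics/w5.png')
cv2.imwrite('pics/c5.png',np.hstack([cv2.resize(a,(345,320)),cv2.resize(b,(427,320))]))
E
```

```text
time: 9.4
ee_pos: [0.6592, -0.2059, 0.0873]
eef_rot: [-0.032, -0.706, 0.707, 0.031]
ft_force: [-0.1, 0.3, 0.4]
width: 0.028
t 9.4 p [ 659.2 -205.9   87.3] jaw -95.1 y [ 0.001 -0.001 -1.   ] w 0.028 F [-0.1  0.3  0.4] q [-0.33  0.82  0.86  1.5  -0.66  1.13 -1.  ]
[-0.1117 -0.0003  0.0873]
```

View pics/c5.png

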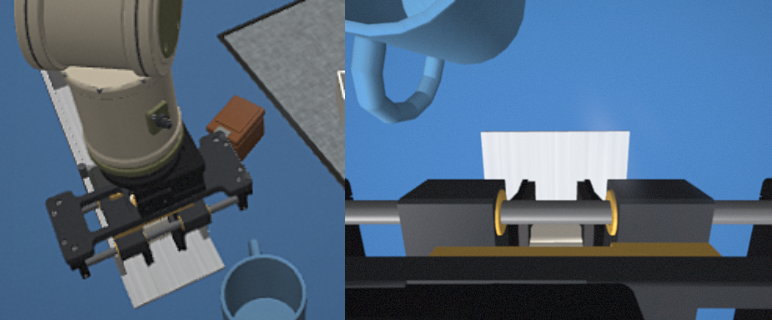

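Fingers are behind the tub inside the lane, with the tub's edge visible between them at wrist crop (555,232). Push along (-0.996, 0.085).

```bash
python3 -m pendant '[{"dp":[-6,0.5,0],"angular":[0,0,0],"jaw":173},{"dp":[-7,0.6,0],"angular":[0,0,0],"jaw":173},{"dp":[-7,0.6,0],"angular":[0,0,0],"jaw":173},{"dp":[-7,0.6,0],"angular":[0,0,0],"jaw":173},{"dp":[-7,0.6,0],"angular":[0,0,0],"jaw":173},{"dp":[-7,0.6,0],"angular":[0,0,0],"jaw":173},{"dp":[-7,0.6,0],"angular":[0,0,0],"jaw":173},{"dp":[-7,0.6,0],"angular":[0,0,0],"jaw":173},{"dp":[-7,0.6,0],"angular":[0,0,0],"jaw":173},{"dp":[-7,0.6,0],"angular":[0,0,0],"jaw":173}]'
python3 st.py
python3 - <<'E'
from tr import *
print(totray(np.array(read_state()['ee_pos'])).round(4))
grab('scene','s6');grab('top','t6')
a=cv2.imread('pics/s6.png')[180:384,80:300];b=cv2.imread('pics/t6.png')[50:260,280:440]
cv2.imwrite('pics/c6.png',np.hstack([cv2.resize(a,(431,400)),cv2.resize(b,(305,400))]))
E
```

```text
time: 10.5
ee_pos: [0.5902, -0.199, 0.0865]
eef_rot: [0.032, 0.707, -0.706, -0.031]
ft_force: [5.2, 1.3, 0.3]
width: 0.028
t 10.5 p [ 590.2 -199.    86.5] jaw -95.1 y [ 0.002  0.    -1.   ] w 0.028 F [5.2 1.3 0.3] q [-0.41  0.7   0.9   1.71 -0.62  1.05 -0.96]
[-0.0424 -0.0014  0.0865]
```

View pics/c6.png

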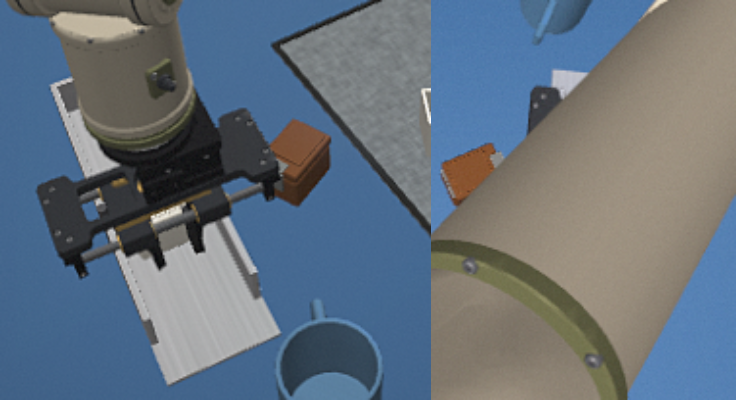

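The tub is upright at (172,225), in contact and moving; 5 N looks plausible for the flap. Continue.

```bash
python3 -m pendant '[{"dp":[-7,0.6,0],"angular":[0,0,0],"jaw":173},{"dp":[-7,0.6,0],"angular":[0,0,0],"jaw":173},{"dp":[-7,0.6,0],"angular":[0,0,0],"jaw":173},{"dp":[-7,0.6,0],"angular":[0,0,0],"jaw":173},{"dp":[-7,0.6,0],"angular":[0,0,0],"jaw":173},{"dp":[-7,0.6,0],"angular":[0,0,0],"jaw":173},{"dp":[-7,0.6,0],"angular":[0,0,0],"jaw":173}]'
python3 st.py
python3 - <<'E'
from tr import *
print(totray(np.array(read_state()['ee_pos'])).round(4))
grab('scene','s7');grab('wrist','w7')
a=cv2.imread('pics/s7.png')[180:384,80:300];b=cv2.imread('pics/w7.png')
cv2.imwrite('pics/c7.png',np.hstack([cv2.resize(a,(345,320)),cv2.resize(b,(427,320))]))
E
```

```text
time: 11.3
ee_pos: [0.5398, -0.1954, 0.0861]
eef_rot: [-0.032, -0.706, 0.706, 0.032]
ft_force: [1.5, 0.7, -0.8]
width: 0.0278
t 11.3 p [ 539.8 -195.4   86.1] jaw -95.1 y [-0.001  0.    -1.   ] w 0.0278 F [ 1.5  0.7 -0.8] q [-0.47  0.61  0.94  1.84 -0.59  0.99 -0.94]
[ 0.0082 -0.0006  0.0861]
```

View pics/c7.png

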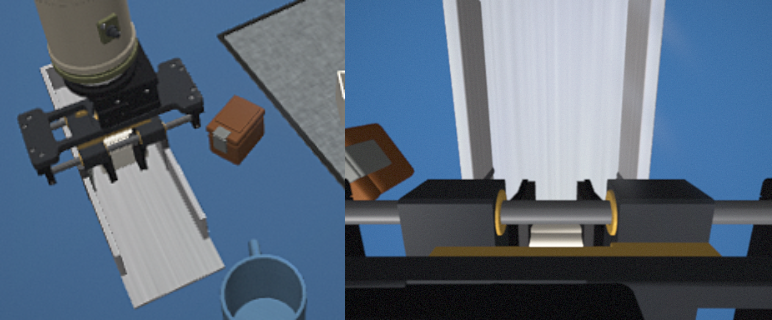

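The tub's edge is still square between the fingers (wrist crop (555,232)) and it is passing the gate. Continue.

```bash
python3 -m pendant '[{"dp":[-7,0.6,0],"angular":[0,0,0],"jaw":173},{"dp":[-7,0.6,0],"angular":[0,0,0],"jaw":173},{"dp":[-7,0.6,0],"angular":[0,0,0],"jaw":173},{"dp":[-7,0.6,0],"angular":[0,0,0],"jaw":173},{"dp":[-7,0.6,0],"angular":[0,0,0],"jaw":173},{"dp":[-7,0.6,0],"angular":[0,0,0],"jaw":173},{"dp":[-7,0.6,0],"angular":[0,0,0],"jaw":173},{"dp":[-7,0.6,0],"angular":[0,0,0],"jaw":173},{"dp":[-7,0.6,0],"angular":[0,0,0],"jaw":173},{"dp":[-7,0.6,0],"angular":[0,0,0],"jaw":173},{"dp":[-7,0.6,0],"angular":[0,0,0],"jaw":173},{"dp":[-7,0.6,0],"angular":[0,0,0],"jaw":173}]'
python3 st.py
python3 - <<'E'
from tr import *
print(totray(np.array(read_state()['ee_pos'])).round(4))
grab('scene','s8');grab('wrist','w8')
a=cv2.imread('pics/s8.png')[180:384,80:300];b=cv2.imread('pics/w8.png')
cv2.imwrite('pics/c8.png',np.hstack([cv2.resize(a,(345,320)),cv2.resize(b,(427,320))]))
E
```

```text
time: 12.6
ee_pos: [0.4562, -0.1882, 0.0863]
eef_rot: [-0.032, -0.706, 0.706, 0.032]
ft_force: [2.1, 0.2, 0.5]
width: 0.0284
t 12.6 p [ 456.2 -188.2   86.3] jaw -95.1 y [ 0. -0. -1.] w 0.0284 F [2.1 0.2 0.5] q [-0.58  0.46  1.04  2.05 -0.5   0.91 -0.93]
[ 0.0921 -0.0007  0.0863]
```

View pics/c8.png

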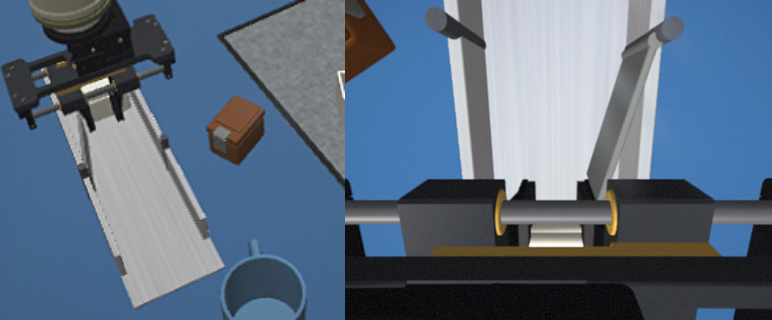

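The flap rests on the right finger (wrist crop (600,185)) and the tub is square. Push 18 mm more, then lift straight up.

```bash
python3 -m pendant '[{"dp":[-6,0.5,0],"angular":[0,0,0],"jaw":173},{"dp":[-6,0.5,0],"angular":[0,0,0],"jaw":173},{"dp":[-6,0.5,0],"angular":[0,0,0],"jaw":173},{"dp":[0,0,0],"angular":[0,0,0],"jaw":173},{"dp":[2,0,0],"angular":[0,0,0],"jaw":173},{"dp":[0,0,15],"angular":[0,0,0],"jaw":173},{"dp":[0,0,25],"angular":[0,0,0],"jaw":173},{"dp":[0,0,30],"angular":[0,0,0],"jaw":173},{"dp":[0,0,30],"angular":[0,0,0],"jaw":173}]'
python3 st.py
python3 -m pendant '[{"dp":[5,30,0],"angular":[0,0,0],"jaw":173},{"dp":[5,30,0],"angular":[0,0,0],"jaw":173},{"dp":[5,35,10],"angular":[0,0,0],"jaw":173},{"dp":[5,35,10],"angular":[0,0,0],"jaw":173},{"dp":[0,35,10],"angular":[0,0,0],"jaw":173},{"dp":[0,35,10],"angular":[0,0,0],"jaw":173},{"dp":[0,35,10],"angular":[0,0,0],"jaw":173},{"dp":[0,35,0],"angular":[0,0,0],"jaw":173},{"dp":[0,0,0],"angular":[0,0,0],"jaw":173},{"dp":[0,0,0],"angular":[0,0,0],"jaw":173}]'
python3 - <<'E'
from tr import *
grab('scene','s9');grab('top','t9')
a=cv2.imread('pics/s9.png')[180:384,80:300];b=cv2.imread('pics/t9.png')[50:260,280:440]
cv2.imwrite('pics/c9.png',np.hstack([cv2.resize(a,(431,400)),cv2.resize(b,(305,400))]))
for f in('t9','s9'):
    P=pts(f);T=totray(P);img=np.load(f'pics/{f}.npz')['p']
    m=(abs(T[...,2]-.054)<.006)&(T[...,0]>.03)&(T[...,0]<.18)&(abs(T[...,1])<.04)&(img.min(2)>150)
    q=T[m]
    if len(q)>5: print(len(q),q.mean(0).round(4),cv2.minAreaRect((q[:,:2]*1000).astype('float32')))
    g=(T[...,2]>.05)&(T[...,2]<.06)&(T[...,0]>-.02)&(T[...,0]<.08)&(abs(T[...,1])<.042)
    print('flap top',T[g].min(0).round(3),T[g].max(0).round(3)) if g.any() else 0
E
```

```text
time: 13.6
ee_pos: [0.4407, -0.1869, 0.1872]
eef_rot: [-0.031, -0.706, 0.707, 0.032]
ft_force: [1.0, 0.4, 0.8]
width: 0.0282
t 13.6 p [ 440.7 -186.9  187.2] jaw -95.2 y [-0.001 -0.001 -1.   ] w 0.0282 F [1.  0.4 0.8] q [-0.84  0.22  1.28  2.01 -0.24  1.08 -1.11]
time: 14.6
ee_pos: [0.4608, 0.0836, 0.2363]
eef_rot: [-0.031, -0.706, 0.707, 0.031]
ft_force: [0.4, -0.5, -0.7]
width: 0.0281
639 [ 0.1472 -0.0079  0.0547] ((146.71743774414062, -8.341028213500977), (62.95265579223633, 46.106807708740234), 89.86222839355469)
flap top [-0.002 -0.039  0.05 ] [0.004 0.042 0.06 ]
432 [ 0.1431 -0.0077  0.0541] ((144.60772705078125, -9.822477340698242), (60.12827682495117, 45.74625778198242), 89.60298156738281)
flap top [-0.006 -0.04   0.05 ] [0.003 0.042 0.059]
```

View pics/c9.png

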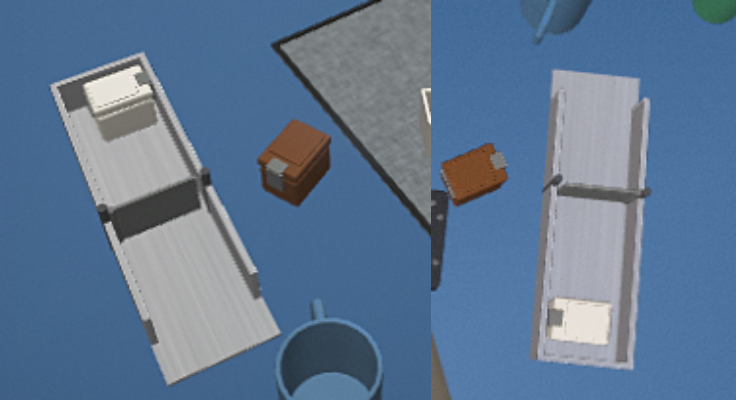

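The tub stands upright in the bay (scene crop (120,100)) at tray (0.146, -0.008), top at 54 mm. The flap is shut at x≈0 and the robot is clear. Handing in.

Run:
```python
from bench import *
close_job()
```

```text
the job is handed in; nothing more can be done
```

The lidded tub with the clasp is standing upright in the closed bay with the flap shut behind it, and I handed the job in at about 15 s on the robot's clock.

I lifted the tub off the mat, set it on the entry floor in front of the shut flap, and let go. Then I pushed it through the flap along the floor with both fingertips against its rear face and lifted the gripper straight up and clear.

**Last checks, from the top and scene cameras:**
- **Tub:** its centre is at tray x of about 145 mm and y of about -8 mm, square to the lane. Its top is 54 mm above the work surface, as it should be when standing on the tray floor.
- **Flap:** its top edge is back at tray x of about 0 along its full width. The tub's rear face is about 122 mm in, past the flap's 85 mm sweep.
- **Open tub:** I did not touch the one without a lid.
- **Forces:** the readings I took stayed at about 10 N or less.

No check failed. The two cameras differed by 2 to 4 mm on where the tub ended up.

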